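# Put a pair of headphones from the stock drawer on display

### The arm

A 7-joint arm with a two-finger parallel gripper is mounted at the origin on the work surface. World frame = base frame: x ahead of the robot, y to its left, z up, the work surface at z = 0. Lengths are in mm, angles in rad, forces in N, time in s.
With the tool pointing down it reaches from about 400 to 925 mm from the base axis. Payload 4.1 kg.
Tool frame: the origin (TCP) lies midway between the tips of the shut fingers; the grasp point (between the pads) lies behind it (bot.tcp_to_grasp is the z of the grasp point in the tool frame, in mm); z points along the fingers, y is the line along which they close (so a half turn about z gives the same grasp; the last joint's range is limited). The gripper opens to 85 mm and grips with 20 to 120 N. Pads are 22 mm wide; open, the fingers measure 114 mm over their backs; the gripper's body (76 mm by 85 mm) begins 54 mm behind the grasp point. The pads swing forward as they close: fully open they stand 13 mm farther back than shut.
Start: joints at [-0.099, 0.398, 0.045, 1.537, -0.019, 1.207, -0.051], TCP at [650.034, 0.031, 231.347] pointing down, gripper open.
Joint ranges: [-2.82, 2.82], [-0.49, 2.23], [-1.37, 1.46], [0, 2.46], [-1.36, 4.5], [0.23, 2], [-2.94, 2.94]. Speed limits (rad/s): [2.57, 2.57, 3.14, 3.14, 3.14, 3.14, 3.14].

### API

Orientations are given as a unit quaternion [w, x, y, z].
In Python, from plant import bot gives the robot as it stands. The module is installed in compiled form; this text tells all that it offers.
- The arm moves only by the tool move_arm, never from a script. Its argument "steps" is a list of rows, each an object with "translation": the shift along the tool's x, y, z in mm, a list of three; "twist": the turn, a rotation vector about the tool's x, y, z in rad, a list of three; "jaw": the finger opening in mm, from 0 to 85.4. A call has exactly 8 rows; each row is the pose to reach, as a shift and turn from the pose commanded when the call began, along the tool's axes at that moment; what a row does not reach only later rows make up. A row lasts 1/8 s, in which the tool goes at most 62.5 mm and 10.7 degrees, less where a joint would pass 70% of its speed; a pose out of reach is approached as far as the arm can. A call with a gripper value outside its range is refused whole. The fingers move at their own pace and stop on an object; "newtons" is the grip in N (left out, the last holds). Time passes only in rows, so rows that repeat a pose let the fingers close, or fill a call up. It gives the time, the measured TCP pose, the force, the opening and the grip force at its end, in the units of the state.
- bot.read_state(): the state, without advancing time (a new reading comes with each control period).
- bot.read_camera(name): name is "scene" or "side" or "wrist"; returns (picture, depth): 384x512x3 uint8, red, green, blue; 384x512 float32, mm along the optical axis (not along the pixel's ray), 0 where there is no reading.
- bot.camera_info(name): a dict with "intrinsics" (3x3 intrinsics, pixels), "R" (3x3) and "t" (3): a world point X has camera coordinates R X + t. Camera axes: x right, y down, z forward; pixel columns grow to the right and rows downward; lengths in mm; the calibration is good to about 2 mm. The wrist camera is an equidistant fisheye: a pixel r from the principal point sees the ray r / f radians off the axis. A picture is of the moment at which its call begins: read the wrist's pose just before it. camera_info takes no time and is no camera call; for the wrist camera it gives the pose at the moment of the call.
- bot.hand_in(): hands the job in; it is judged then, once.
The state is a dict: "time": time; "joint_positions": joint angles; "joint_velocities": joint speeds; "tau": joint torques, N m; "ee_pos": TCP position; "orientation": TCP orientation; "ft_force": force on the tool from outside, world axes, zero at the start; "torque": the same for the moment, N m; "gripper_width": opening from 0.0 (shut) to 1.0 (fully open); "grasp_force": force on a finger pad.
Only numpy, scipy, OpenCV 4.12 (cv2) and the standard library are available. Lean on these libraries where they do the work, as an engineer would, in place of code of your own. Each camera call takes 0.05 s, during which the arm holds its last target. There are 200 camera calls.

### The job

Pull the stock drawer out to its stop, take out the headphones and hang them by their headband over the free part of the display bar, between the pair already hanging there and the bar's end, so that they hang straight, with one cup on either side of the bar. Then push the drawer fully shut again. Leave everything else as it stands: do not shift the pair already hanging, the socket box in the drawer or the things on the table.

Things in the scene. Friction and masses are not known exactly. Their poses are not given: they have to be found in the camera images.
- cabinet_front (a point): middle of the front edge of the grey cabinet's top, 190 mm above the table. Axes: x back into the cabinet, y to its left. The cabinet is fixed, 260 deep x 320 wide x 190 mm high, its open front facing the robot; its top begins 50 mm behind the lower front, where the drawer's panel closes. A white socket block 45 mm high stands on the top, 80 mm back from this edge.
- drawer (a joint): the cabinet's drawer, in m: 0 shut, 0.15 at its stop; slides along the cabinet's -x, needs about 2 N. Front panel (12 mm thick, 316 wide) reaches 110 mm above the table, covering only the lower part of the opening; side and back walls reach 79 mm, floor 24 mm above the table. Inside 232 mm front to back, 272 wide.
- drawer_tab (a point): top edge of the drawer's pull, 22 mm from its outer end: an upright flat steel tab in the middle of the drawer front, 12 mm thick (along the cabinet's y), 36 mm high, standing 60 mm out of the front panel. The point lies 108 mm above the table and moves with the drawer; axes as the cabinet's.
- headphones: black rigid headphones in the drawer, 0.25 kg, upright on their cups: 124 mm wide (x, cup to cup), 56 deep (y), 123 high. Origin: centre of the underside. Headband: half-round arch in the xz plane about z = 60 mm, inner radius 49, outer 63, 26 wide along y. Cups at x = -62 to -36 and 36 to 62 mm, up to z = 66 mm. Both sides alike.
- headphones_seat (a point): underside of the headband's highest point, 110 mm above the headphones' underside: what rests on the bar. Axes as the headphones'.
- socket_box: white socket box beside the headphones in the drawer (to their left or right), 100 (x) x 70 (y) x 70 mm high. Origin: centre of its underside.
- stand: fixed display stand. Origin: on the table under the bar's root; y along the bar. Base plate 170 x 140 x 12 mm; post at x 5 to 35, y -30 to 0. Steel bar, 16 mm diameter, level, y = 0 to its free end at 265, axis 170 mm above the table. Over it a shelf with sockets: block x -15 to 100, y -30 to 250, z 247 to 312 mm, so a gripper reaches the bar only slantwise from the -x (robot's) side.
- bar (a point): point on the bar's axis in the middle of its free part: 170 mm from the post, 95 mm from the free end, 170 mm above the table. Axes as the stand's (y along the bar towards the free end).
- hung: a like pair of headphones already hanging on the bar next to the post, about 55 mm from the post. Origin and axes as those of the headphones in the drawer.
- hung_seat (a point): underside of the highest point of the hanging pair's headband, on the bar.
- shade_a: white lampshade standing on the table, 104 mm diameter, 130 mm high, origin at its underside.
- shade_b: another lampshade like it.
- cup: cardboard-brown cup, 76 mm diameter, 90 mm high, origin at its underside.
- detector: white round smoke detector lying on the table, 104 mm diameter, 34 mm high, origin at its underside.
- reel: empty cardboard reel, 120 mm diameter, 60 mm high, origin at its underside.
There are look-alikes about, which are no part of the job. What is shaped like the socket_box but yellow is not meant.

How it is judged (in metres and radians):
On the way, in this order (a step that is already met when the one before it is completed fails the run):
1. the drawer is out at its stop (at least 142 of its 150 mm) (value of joint drawer above 0.142 m), for 0.2 s.
2. the headphones hang on the free part of the bar (x of headphones_seat in the frame of bar between -0.02 and 0.02 m and y of headphones_seat in the frame of bar between -0.065 and 0.07 m and z of headphones_seat in the frame of bar between -0.004 and 0.016 m and angle between the y axis of headphones and the y axis of bar, either way round below 0.35 rad and angle between headphones's own z axis and vertical below 0.26 rad and contact force between headphones and stand above 0.8 N and linear speed of headphones below 0.05 m/s), for 0.2 s.
At the end, for the whole second after the job is handed in: Headphones at rest on the bar: inner top of band within 20 mm of its axis sideways and -4 to 16 mm in height, 105 to 240 mm from the post, square within 20 deg, upright within 15. Drawer shut within 12 mm. Socket box upright, within 60 mm of its start; other pair still hangs within 11 deg (all of step 2 and value of joint drawer below 0.012 m and distance of socket_box from where it was at the start of the episode below 0.06 m and angle between each of socket_box, hung's own z axis and vertical below 0.2 rad and height (world z) of hung_seat above 0.15 m); the robot touches nothing.
It fails at once if the pair already hanging is shifted along or off the bar by more than 25 mm (distance of hung_seat from where it was at the start of the episode above 0.025 m).
It fails at once if a lampshade, the cup, the smoke detector or the reel on the table is shifted by more than 30 mm (distance of any of shade_a, shade_b, cup, detector, reel from where it was at the start of the episode above 0.03 m).
It also fails if it takes over 64 s, if anything falls off the work surface, if the arm or the gripper's body presses on something with over 40 N, if the wrist force passes 120 N, or if a joint passes its speed limit or range.

## Working session

There is one attempt and no reset: what is moved stays moved. The work goes in short steps, Python scripts to look and compute and a tool call to move; the robot and the scene stay as the last step left them, time stands still between calls to the robot, and variables do not carry over. Pictures are saved under pics/ and viewed, at most 10 in all, crops included, and the job is handed in when it is done.

Besides the shell and the picture viewer there is one more tool, called after "Emit:" as a command line: name --argument value ..., lists and objects as JSON in quotes. move_arm: Moves the arm, as the interface text tells. Its arguments: {"type":"object","properties":{"steps":{"type":"array","items":{"type":"object","properties":{"translation":{"type":"array","items":{"type":"number"}},"twist":{"type":"array","items":{"type":"number"}},"jaw":{"type":"number"}}}},"newtons":{"type":"number"}},"required":["steps"]}

```bash
mkdir -p pics; cat > h.py <<'E'
import numpy as np, cv2
from plant import bot
from scipy.spatial.transform import Rotation as Ro
def cloud(name):
    im,d=bot.read_camera(name); c=bot.camera_info(name); K=np.array(c["intrinsics"]);R=np.array(c["R"]);t=np.array(c["t"])
    v,u=np.mgrid[:384,:512]
    P=np.stack([(u-K[0,2])/K[0,0]*d,(v-K[1,2])/K[1,1]*d,d],-1)
    W=(P-t)@R; W[d==0]=np.nan
    return im,d,W
def save(im,n): cv2.imwrite(f'pics/{n}.png',cv2.cvtColor(im,cv2.COLOR_RGB2BGR))
E
python3 - <<'E'
from h import *
a,d,W=cloud('scene'); b,d2,W2=cloud('side')
np.savez('c0.npz',a=a,W=W,b=b,W2=W2)
x=np.hstack([a,b]); save(cv2.resize(a,(800,600)),'s0'); save(cv2.resize(b,(800,600)),'s1')
for n in('scene','side'):
    c=bot.camera_info(n); R=np.array(c['R']); print(n, -R.T@np.array(c['t']), R[2])
s=bot.read_state(); print(s, bot.tcp_to_grasp)
E
```

```text
scene [ -76.57974302  153.14618961 1322.58687738] [ 0.44609996 -0.12058261 -0.88682279]
side [-380.72089722  537.19279281 1367.86822333] [ 0.56176995 -0.34656994 -0.75120157]
{'time': 0.1, 'joint_positions': array([-0.09897735,  0.39913281,  0.04505044,  1.53772754, -0.01869951,
        1.20692232, -0.05072059]), 'joint_velocities': array([-0.00156536, -0.00131419,  0.0022463 , -0.00303856,  0.00085231,
        0.00063382,  0.00080729]), 'tau': array([ 3.69826899e-03, -4.76260614e+01,  1.37053739e+00, -2.54949743e+01,
        1.21164820e-02,  5.01686634e-03, -1.94127927e-05]), 'ee_pos': array([6.49436304e+02, 1.95269395e-03, 2.30369866e+02]), 'orientation': array([-5.78027573e-04,  7.07086560e-01,  7.07126449e-01, -6.69134851e-04]), 'ft_force': array([-0.14749462, -0.98007486,  0.21719514]), 'torque': array([ 0.02340509, -0.04989613,  0.03050633]), 'grasp_force': 0.0, 'gripper_width': 1.0020887496489412} -18.700000000000003
```

View pics/s0.png

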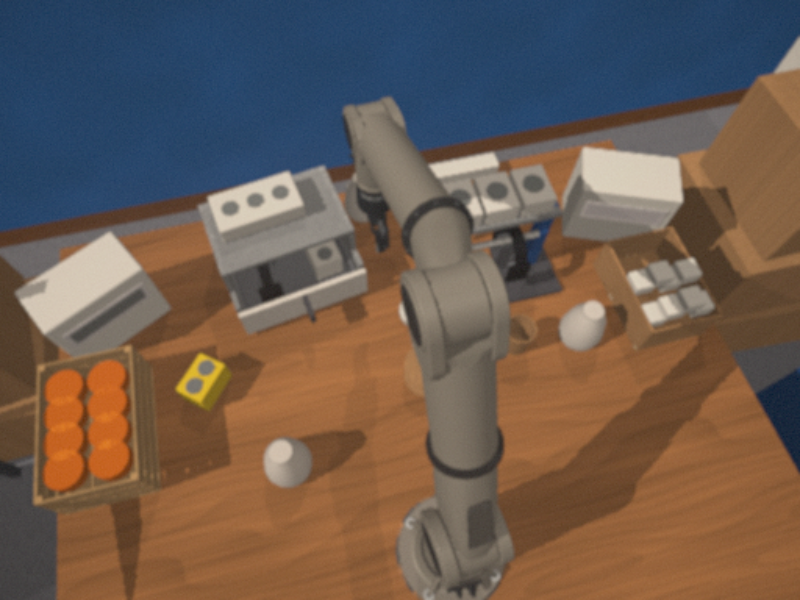

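View pics/s1.png

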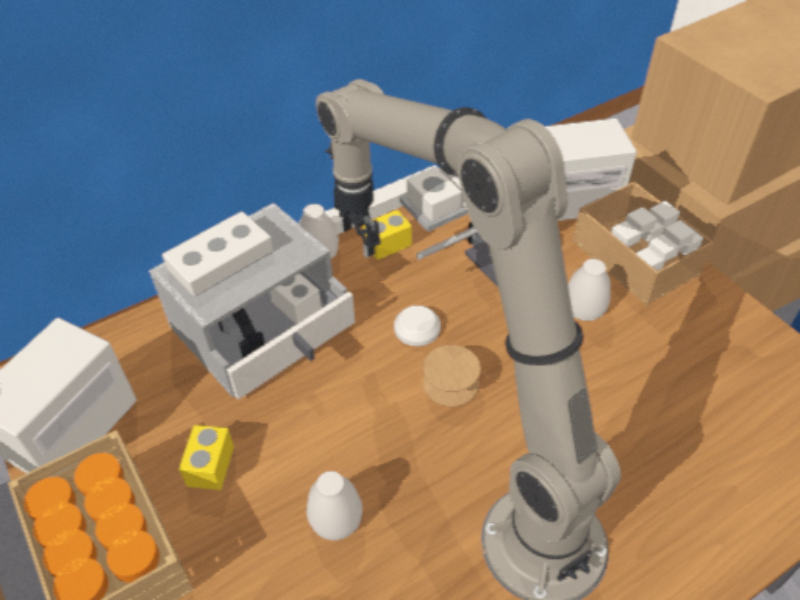

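The scene view shows the cabinet at upper left: its tab at about (310,308), the black headphones at (265,280) and the white box to their right at (325,258). In the side view the bar's free end is at (420,252), and the arm hides most of the stand. Next I'll measure from the point clouds.

```bash
python3 - <<'E'
from h import *
f=np.load('c0.npz')
for a,W,n in((f['a'],f['W'],'scene'),(f['b'],f['W2'],'side')):
    X,Y,Z=W[...,0],W[...,1],W[...,2]
    print(n)
    def rect(m,t):
        p=W[m]; 
        if len(p)<15: print(t,len(p));return
        r=cv2.minAreaRect(p[:,:2].astype(np.float32)); print(t,len(p),np.round(r[0],1),np.round(r[1],1),round(r[2],1),'z',np.round(np.median(p[:,2]),1), 'corners',np.round(cv2.boxPoints(r)).tolist())
    hsv=cv2.cvtColor(a,cv2.COLOR_RGB2HSV)
    u=np.arange(512)[None,:]+0*X; s=512/800
    reg=(u>190*s*0.75)&(u<370*s)
    def big(m):
        k,l,st,_=cv2.connectedComponentsWithStats(m.astype(np.uint8)); 
        return l==(1+np.argmax(st[1:,4])) if k>1 else m
    rect(big(reg&(abs(Z-190)<6)&(X>500)),'top190')
    rect(big(reg&(abs(Z-110)<5)&(X>500)),'panel110')
    g=a.max(2)<50
    v=np.arange(384)[:,None]+0*X
    yroi=(v>210*s)&(v<320*s)&(u>(240 if n=='scene' else 215)*s)&(u<(290 if n=='scene' else 270)*s)
    m=g&yroi
    p=W[m]; p=p[~np.isnan(p[:,0])]; 
    for lo,hi in((15,60),(60,85),(85,110),(110,140)): rect(m&(Z>lo)&(Z<hi),f'black{lo}')
    rect(big(reg&(abs(Z-94)<6)&(v<300*s)&(X>500)),'box94')
    # tab
    y0=(v>280*s)&(v<370*s)&(u>(295)*s)&(u<325*s)
    rect(y0&(abs(Z-107)<5)&(hsv[...,2]<130),'tab')
    for c in [(310,308),(265,280)] if n=='scene' else [(303,340),(245,330),(420,252),(470,238)]:
        q=(int(c[1]*s),int(c[0]*s)); print(c,np.round(W[q]),a[q])
    # bar
    rect((abs(Z-175)<6)&(Y<-20)&(X>500)&(u>400*s)&(v>200*s)&(v<270*s),'bar')
    rect((abs(Z-312)<6)&(Y<-20)&(X>500),'shelf')
E
```

```text
scene
top190 2560 [788.9 211. ] [216.1 320.8] 9.2 z 190.0 corners [[657.0, 352.0], [708.0, 35.0], [921.0, 70.0], [870.0, 387.0]]
panel110 343 [591.5 180.1] [ 75.1 313.5] 8.5 z 109.6 corners [[531.0, 330.0], [578.0, 19.0], [652.0, 31.0], [605.0, 341.0]]
black15 25 [659.9 262.9] [ 5.  48.4] 1.1 z 54.5 corners [[657.0, 287.0], [658.0, 239.0], [663.0, 239.0], [662.0, 287.0]]
black60 40 [660.  262.7] [50.8  9. ] 88.8 z 74.0 corners [[655.0, 237.0], [664.0, 237.0], [665.0, 288.0], [656.0, 288.0]]
black85 42 [661.2 260.7] [ 9.8 46. ] 3.9 z 92.5 corners [[655.0, 283.0], [658.0, 237.0], [668.0, 238.0], [665.0, 284.0]]
black110 52 [676.6 264.8] [33.6 18.4] 6.6 z 129.8 corners [[659.0, 272.0], [661.0, 254.0], [694.0, 258.0], [692.0, 276.0]]
box94 227 [726.3 114.7] [60.4 70.4] 9.2 z 94.3 corners [[691.0, 145.0], [702.0, 75.0], [762.0, 85.0], [750.0, 154.0]]
tab 45 [583.2 179.3] [58.3 12.1] 8.6 z 107.6 corners [[553.0, 181.0], [555.0, 169.0], [613.0, 178.0], [611.0, 190.0]]
(310, 308) [574. 179. 108.] [86 80 78]
(265, 280) [670. 269. 115.] [43 42 39]
bar 272 [ 599.5 -483.5] [ 81.2 526.1] 1.4 z 17
[... 584 characters left out ...]
, [703.0, 258.0], [698.0, 278.0]]
box94 273 [731.1 117.6] [73.7 70.1] 7.9 z 94.4 corners [[690.0, 147.0], [699.0, 78.0], [772.0, 88.0], [763.0, 157.0]]
tab 49 [632.1 162.2] [ 29.6 157.9] 71.8 z 106.8 corners [[552.0, 173.0], [702.0, 123.0], [712.0, 152.0], [562.0, 201.0]]
(303, 340) [588. 180. 107.] [113 111 114]
(245, 330) [662. 274. 125.] [40 40 43]
(420, 252) [ 610. -129.  176.] [164 138 116]
(470, 238) [ 653. -299.   93.] [35 32 34]
bar 158 [ 603.7 -199.1] [153.1  21.5] 89.4 z 175.1 corners [[592.0, -276.0], [614.0, -276.0], [615.0, -123.0], [594.0, -122.0]]
shelf 553 [1126.9 -141.1] [1071.8  112. ] 7.0 z 311.4 corners [[588.0, -151.0], [602.0, -262.0], [1666.0, -131.0], [1652.0, -20.0]]
```

Emit:
move_arm --steps '[{"translation":[178,-74,20],"twist":[0,0,1.414],"jaw":50},{"translation":[178,-74,20],"twist":[0,0,1.414],"jaw":50},{"translation":[178,-74,20],"twist":[0,0,1.414],"jaw":50},{"translation":[178,-74,20],"twist":[0,0,1.414],"jaw":50},{"translation":[178,-74,20],"twist":[0,0,1.414],"jaw":50},{"translation":[178,-74,20],"twist":[0,0,1.414],"jaw":50},{"translation":[178,-74,20],"twist":[0,0,1.414],"jaw":50},{"translation":[178,-74,20],"twist":[0,0,1.414],"jaw":50}]'

```text
time: 1.1
ee_pos: [575.6, 178.0, 210.8]
orientation: [0.0, 0.997, 0.076, -0.0]
ft_force: [0.6, -0.2, -1.2]
gripper_width: 0.587
grasp_force: 0.0
```

Emit:
move_arm --steps '[{"translation":[0,0,50],"twist":[0,0,0],"jaw":50},{"translation":[0,0,100],"twist":[0,0,0],"jaw":50},{"translation":[0,0,127],"twist":[0,0,0],"jaw":50},{"translation":[0,0,127],"twist":[0,0,0],"jaw":50},{"translation":[0,0,127],"twist":[0,0,0],"jaw":0},{"translation":[0,0,127],"twist":[0,0,0],"jaw":0},{"translation":[0,0,127],"twist":[0,0,0],"jaw":0},{"translation":[0,0,127],"twist":[0,0,0],"jaw":0}]' --newtons 50

```text
time: 2.1
ee_pos: [577.0, 181.0, 86.3]
orientation: [-0.002, 0.997, 0.079, 0.002]
ft_force: [-0.6, 5.1, 5.1]
gripper_width: 0.127
grasp_force: 50.5
```

```bash
python3 - <<'E'
from h import *
s=bot.read_state(); print(s['ft_force'],s['gripper_width'],s['grasp_force'])
a,d,W=cloud('scene'); b,d2,W2=cloud('side')
np.savez('c1.npz',a=a,W=W,b=b,W2=W2)
save(cv2.resize(np.vstack([a[60:230,230:512],b[60:230,180:462]]),None,fx=1.7,fy=1.7),'t0')
for a,W in((a,W),(b,W2)):
    X,Y,Z=W[...,0],W[...,1],W[...,2]
    p=W[(abs(Z-174)<7)&(Y<-110)&(Y>-300)&(X>570)&(X<640)]
    if len(p)>10:
        for y in range(-300,-100,20):
            q=p[(p[:,1]>=y)&(p[:,1]<y+20)]
            if len(q): print(y,len(q),np.round([q[:,0].min(),q[:,0].max(),np.median(q[:,0]),q[:,1].max(),np.percentile(q[:,2],95)],1))
    p=W[(abs(Z-312)<7)&(Y<-20)&(X>500)&(X<800)]
    if len(p)>20: r=cv2.minAreaRect(p[:,:2].astype(np.float32)); print('shelf',len(p),np.round(cv2.boxPoints(r)).tolist())
E
```

```text
[-0.63469606  5.0682847   5.13935525] 0.12694135816052943 50.452659130096436
-300 23 [ 598.   614.2  604.4 -280.1  180.2]
-280 18 [ 597.   614.9  602.6 -260.3  179.5]
-260 21 [ 598.3  613.8  605.1 -241.8  179.9]
-240 24 [ 599.1  614.7  603.3 -220.3  178.8]
-220 21 [ 598.4  613.9  604.4 -200.8  179.4]
-200 20 [ 600.4  615.8  605.1 -181.3  180.5]
-180 24 [ 598.6  611.7  605.8 -160.1  179.9]
-160 20 [ 599.2  615.5  604.  -140.7  179.5]
-140 22 [ 599.7  614.3  603.7 -123.7  179.5]
shelf 1633 [[597.0, -394.0], [700.0, -394.0], [700.0, -150.0], [597.0, -150.0]]
shelf 449 [[592.0, -393.0], [696.0, -395.0], [698.0, -306.0], [593.0, -304.0]]
```

Emit:
move_arm --steps '[{"translation":[-15,0,0],"twist":[0,0,0],"jaw":0},{"translation":[-35,0,0],"twist":[0,0,0],"jaw":0},{"translation":[-55,0,0],"twist":[0,0,0],"jaw":0},{"translation":[-75,0,0],"twist":[0,0,0],"jaw":0},{"translation":[-95,0,0],"twist":[0,0,0],"jaw":0},{"translation":[-112,0,0],"twist":[0,0,0],"jaw":0},{"translation":[-125,0,0],"twist":[0,0,0],"jaw":0},{"translation":[-130,0,0],"twist":[0,0,0],"jaw":0}]'

```text
time: 3.2
ee_pos: [449.1, 161.2, 86.3]
orientation: [-0.003, 0.997, 0.079, 0.003]
ft_force: [0.7, 8.2, 1.2]
gripper_width: 0.125
grasp_force: 51.9
```

View pics/t0.png

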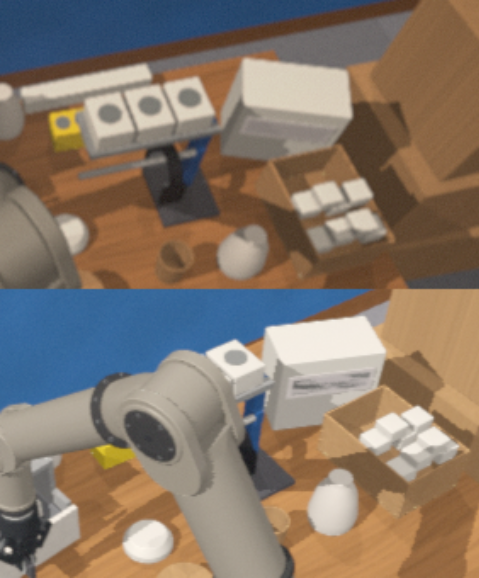

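The crop shows the bar's free end at (80,172), the hanging pair at (170,170), the cup at (175,260), a shade at (243,252) and the detector at (70,232). The pull hasn't reached the stop yet, so I'll keep going.

Emit:
move_arm --steps '[{"translation":[-3,0,0],"twist":[0,0,0],"jaw":0},{"translation":[-6,0,0],"twist":[0,0,0],"jaw":0},{"translation":[-9,0,0],"twist":[0,0,0],"jaw":0},{"translation":[-11,0,0],"twist":[0,0,0],"jaw":0},{"translation":[-13,0,0],"twist":[0,0,0],"jaw":0},{"translation":[-13,0,0],"twist":[0,0,0],"jaw":0},{"translation":[-13,0,0],"twist":[0,0,0],"jaw":0},{"translation":[-13,0,0],"twist":[0,0,0],"jaw":0}]'

```text
time: 4.2
ee_pos: [439.0, 159.6, 86.3]
orientation: [-0.003, 0.997, 0.079, 0.005]
ft_force: [6.0, 9.0, -2.7]
gripper_width: 0.127
grasp_force: 51.3
```

```bash
python3 - <<'E'
from h import *
s=bot.read_state(); print(s['ee_pos'],s['ft_force'],s['gripper_width'],s['grasp_force'])
a,d,W=cloud('scene'); b,d2,W2=cloud('side')
np.savez('c2.npz',a=a,W=W,b=b,W2=W2)
save(cv2.resize(np.hstack([a[130:290,120:280],b[130:290,80:240]]),None,fx=2.4,fy=2.4),'t1')
for a,W,n in((a,W,'scene'),(b,W2,'side')):
    X,Y,Z=W[...,0],W[...,1],W[...,2]
    def rect(m,t):
        p=W[m]
        if len(p)<10: print(t,len(p));return
        r=cv2.minAreaRect(p[:,:2].astype(np.float32)); print(n,t,len(p),np.round(r[0],1),np.round(r[1],1),round(r[2],1),'corners',np.round(cv2.boxPoints(r)).tolist())
    R=(X>480)&(X<700)&(Y>180)&(Y<330)&(a.max(2)<70)
    for lo,hi in((70,95),(95,120),(120,138),(138,152)): rect(R&(Z>lo)&(Z<hi),f'{lo}')
    rect((abs(Z-110)<6)&(X>420)&(X<560)&(Y>-20)&(Y<330)&(a.min(2)>120),'panel')
    rect((abs(Z-94)<5)&(X>500)&(X<690)&(Y>40)&(Y<180),'box')
    rect((abs(Z-60)<5)&(X>350)&(X<560)&(Y>-200)&(Y<150),'reel')
E
```

```text
[439.04871627 159.63894765  86.31096027] [ 6.02956577  8.97883899 -2.67813767] 0.1269156326718113 51.286654472351074
scene 70 83 [580.3 246.4] [125.5  52.4] 3.8 corners [[516.0, 268.0], [519.0, 216.0], [645.0, 224.0], [641.0, 277.0]]
scene 95 43 [578.1 243. ] [120.4  25.5] 2.3 corners [[517.0, 253.0], [518.0, 228.0], [639.0, 233.0], [638.0, 258.0]]
scene 120 63 [579.  244.6] [104.3  24. ] 2.0 corners [[526.0, 255.0], [527.0, 231.0], [632.0, 234.0], [631.0, 258.0]]
scene 138 113 [580.  244.3] [77.8 25.3] 3.0 corners [[540.0, 255.0], [542.0, 230.0], [619.0, 234.0], [618.0, 259.0]]
scene panel 122 [466.9 261.6] [ 14.6 117.9] 8.2 corners [[451.0, 319.0], [468.0, 202.0], [483.0, 204.0], [466.0, 321.0]]
scene box 22 [660.4  59.5] [26. 53.] 36.0 corners [[634.0, 73.0], [665.0, 30.0], [687.0, 46.0], [655.0, 89.0]]
reel 0
side 70 115 [574.3 259.4] [130.8  49.6] 16.1 corners [[505.0, 265.0], [518.0, 217.0], [644.0, 254.0], [630.0, 301.0]]
side 95 75 [578.  250.8] [126.1  28.8] 8.6 corners [[514.0, 256.0], [518.0, 227.0], [643.0, 246.0], [638.0, 274.0]]
side 120 89 [577.4 246.2] [100.6  25.6] 3.1 corners [[527.0, 256.0], [528.0, 231.0], [628.0, 236.0], [627.0, 262.0]]
side 138 126 [576.6 246.3] [76.7 26.6] 1.3 corners [[538.0, 259.0], [539.0, 232.0], [615.0, 234.0], [615.0, 260.0]]
side panel 221 [459.1 161.2] [ 58.2 318.6] 8.4 corners [[407.0, 315.0], [453.0, -1.0], [511.0, 8.0], [465.0, 323.0]]
side box 61 [629.  131.8] [27.3 55.9] 71.7 corners [[598.0, 128.0], [651.0, 110.0], [660.0, 136.0], [607.0, 153.0]]
side reel 690 [430.2 -15.3] [245.9 117.6] 48.4 corners [[305.0, -68.0], [393.0, -146.0], [556.0, 38.0], [468.0, 116.0]]
```

Emit:
move_arm --steps '[{"translation":[-2,0,0],"twist":[0,0,0],"jaw":0},{"translation":[-4,0,0],"twist":[0,0,0],"jaw":0},{"translation":[-6,0,0],"twist":[0,0,0],"jaw":0},{"translation":[-6,0,0],"twist":[0,0,0],"jaw":0},{"translation":[-6,0,0],"twist":[0,0,0],"jaw":0},{"translation":[-6,0,0],"twist":[0,0,0],"jaw":0},{"translation":[-6,0,0],"twist":[0,0,0],"jaw":0},{"translation":[-6,0,0],"twist":[0,0,0],"jaw":0}]'

```text
time: 5.3
ee_pos: [439.1, 159.7, 86.5]
orientation: [-0.004, 0.997, 0.079, 0.012]
ft_force: [21.4, 10.5, -20.7]
gripper_width: 0.127
grasp_force: 49.1
```

View pics/t1.png

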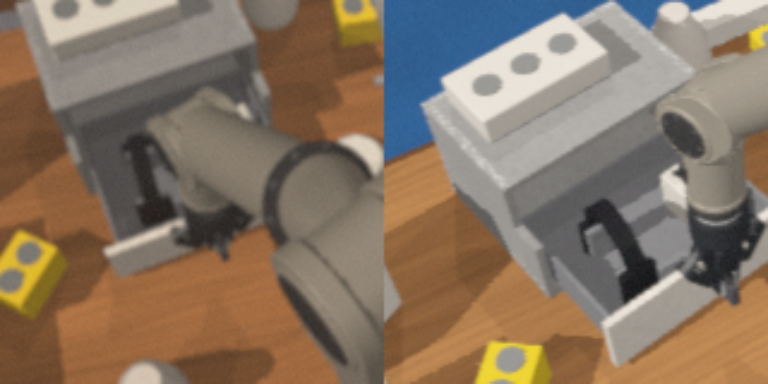

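Emit:
move_arm --steps '[{"translation":[5,0,0],"twist":[0,0,0],"jaw":60},{"translation":[5,0,0],"twist":[0,0,0],"jaw":60},{"translation":[5,0,0],"twist":[0,0,0],"jaw":60},{"translation":[5,0,-20],"twist":[0,0,0],"jaw":60},{"translation":[5,0,-70],"twist":[0,0,0],"jaw":60},{"translation":[5,0,-120],"twist":[0,0,0],"jaw":60},{"translation":[5,0,-130],"twist":[0,0,0],"jaw":60},{"translation":[5,0,-130],"twist":[0,0,0],"jaw":60}]'

```text
time: 6.3
ee_pos: [433.5, 155.3, 214.4]
orientation: [-0.0, 0.997, 0.078, 0.0]
ft_force: [0.0, -0.8, -0.5]
gripper_width: 0.703
grasp_force: 0.0
```

```bash
cat >> h.py <<'E'
def Rt(th,psi):  # tool tilted th from down toward heading psi (deg)
    th,psi=np.radians([th,psi]); c,s=np.cos,np.sin
    x=np.array([c(th)*c(psi),c(th)*s(psi),s(th)]); z=np.array([s(th)*c(psi),s(th)*s(psi),-c(th)])
    return np.stack([x,np.cross(z,x),z],1)
def go(Rg,g,back=0):  # g: desired grasp point, world
    s=bot.read_state(); w,x,y,z=s['orientation']; R0=Ro.from_quat([x,y,z,w]).as_matrix()
    p=np.array(g)+Rg[:,2]*(18.7-back)
    print('trans',np.round(R0.T@(p-s['ee_pos']),1),'twist',np.round(Ro.from_matrix(R0.T@Rg).as_rotvec(),3),'tcp',np.round(p,1),'now',np.round(s['ee_pos'],1))
E
python3 - <<'E'
from h import *
print(bot.read_state()['joint_positions'].round(2))
go(Rt(45,2.5),[538.5,243.2,124.5],80)
go(Rt(45,2.5),[538.5,243.2,124.5],0)
E
```

```text
[-0.63  0.07  0.21  2.   -0.02  1.08 -1.83]
trans [ 74.3 -75.3  46.6] twist [-0.045  0.784  0.107] tcp [495.2 241.3 167.8] now [433.5 155.3 214.4]
trans [130.5 -68.9 103.2] twist [-0.045  0.784  0.107] tcp [551.7 243.8 111.3] now [433.5 155.3 214.4]
```

Emit:
move_arm --steps '[{"translation":[30,-40,-30],"twist":[-0.01,0.18,0.025],"jaw":60},{"translation":[74,-75,-30],"twist":[-0.02,0.36,0.05],"jaw":60},{"translation":[74,-75,-20],"twist":[-0.03,0.54,0.075],"jaw":60},{"translation":[74,-75,10],"twist":[-0.04,0.7,0.1],"jaw":60},{"translation":[74,-75,47],"twist":[-0.045,0.784,0.107],"jaw":60},{"translation":[74,-75,47],"twist":[-0.045,0.784,0.107],"jaw":60},{"translation":[74,-75,47],"twist":[-0.045,0.784,0.107],"jaw":60},{"translation":[74,-75,47],"twist":[-0.045,0.784,0.107],"jaw":60}]'

```text
time: 7.3
ee_pos: [486.0, 222.5, 250.3]
orientation: [-0.033, 0.93, 0.017, 0.366]
ft_force: [0.2, -0.6, 1.4]
gripper_width: 0.705
grasp_force: 0.0
```

```bash
python3 - <<'E'
from h import *
print(bot.read_state()['joint_positions'].round(2))
go(Rt(45,2.5),[538.5,243.2,124.5],0)
a,d,W=cloud('scene'); X,Y,Z=W[...,0],W[...,1],W[...,2]
for W,n in((W,'sc'),(cloud('side')[2],'si')):
    X,Y,Z=W[...,0],W[...,1],W[...,2]
    p=W[(Z>140)&(Z<152)&(X>560)&(X<640)&(Y>200)&(Y<300)]
    if len(p)>5: print(n,len(p),np.percentile(p,[2,50,98],axis=0).round(1).tolist())
E
```

```text
[ 0.33 -0.18 -1.    2.3   0.72  0.38 -2.84]
trans [-46.7 -10.7 147.6] twist [-0.044  0.033 -0.025] tcp [551.7 243.8 111.3] now [486.  222.5 250.3]
sc 92 [[561.1, 232.4, 141.4], [582.7, 244.7, 145.5], [609.2, 257.6, 150.0]]
si 94 [[562.0, 233.8, 140.5], [584.1, 247.4, 145.1], [609.5, 259.5, 149.9]]
```

```bash
cat > fk.py <<'E'
import numpy as np
from scipy.optimize import least_squares
from scipy.spatial.transform import Rotation as Ro
LO=np.array([-2.82,-.49,-1.37,0,-1.36,.23,-2.94]);HI=np.array([2.82,2.23,1.46,2.46,4.5,2,2.94])
def fk(q,k):
    d1,L1,e1,e2,L2,e3,L3,sg=*k[:7],1
    z=lambda a:Ro.from_euler('z',a).as_matrix(); y=lambda a:Ro.from_euler('y',a).as_matrix()
    R=z(q[0]);p=np.array([0,0,d1]);R=R@y(q[1]);p=p+R@[0,0,L1];R=R@z(q[2]);p=p+R@[e1,0,0]
    R=R@y(q[3]);p=p+R@[e2,0,L2];R=R@z(q[4])@y(q[5]);p=p+R@[e3,0,L3];R=R@z(q[6]);return p,R
E
python3 - <<'E'
from h import *; from fk import *
s=bot.read_state(); w,x,y,z=s['orientation']
D=[([-0.09897735,0.39913281,0.04505044,1.53772754,-0.01869951,1.20692232,-0.05072059],[649.436,0,230.37]),([-.63,.07,.21,2.0,-.02,1.08,-1.83],[433.5,155.3,214.4]),(s['joint_positions'],s['ee_pos'])]
print(s['joint_positions'].tolist(),fk(s['joint_positions'],[0]*7)[1].round(2).tolist(),Ro.from_quat([x,y,z,w]).as_matrix().round(2).tolist())
print(fk(D[1][0],[0]*7)[1].round(2).tolist())
E
```

```text
[0.34077587599689935, -0.18017365828256657, -1.005113520293663, 2.3028117817233644, 0.7164888044882439, 0.38260381083936207, -2.840371213410667] [[-0.05, -0.73, 0.68], [-1.0, 0.01, -0.07], [0.05, -0.68, -0.73]] [[0.73, 0.05, 0.68], [0.01, -1.0, 0.07], [0.68, -0.05, -0.73]]
[[-0.15, -0.99, -0.01], [-0.99, 0.15, -0.0], [0.0, 0.01, -1.0]]
```

```bash
python3 - <<'E'
from h import *; from fk import *; import itertools
s=bot.read_state(); w,x,y,z=s['orientation']; M=Ro.from_quat([x,y,z,w]).as_matrix()
Q=lambda o:Ro.from_quat([o[1],o[2],o[3],o[0]]).as_matrix()
D=[([-0.09897735,0.39913281,0.04505044,1.53772754,-0.01869951,1.20692232,-0.05072059],[649.436,0,230.37],Q([-5.78e-4,.7070866,.7071264,-6.69e-4])),([-.63,.07,.21,2.0,-.02,1.08,-1.83],[433.5,155.3,214.4],Q([0,.997,.078,0])),(s['joint_positions'],s['ee_pos'],M)]
out=[]
for sg in itertools.product([1,-1],repeat=7):
  for o in (0,np.pi/2,np.pi,-np.pi/2):
    f=lambda q:np.array(sg)*q+np.array([0,0,0,0,0,0,o])
    e=sum(np.abs(fk(f(np.array(q)),[0]*7)[1]-m).sum() for q,_,m in D); out.append((e,sg,o))
out.sort(key=lambda t:t[0])
for e,sg,o in out[:4]:
    f=lambda q:np.array(sg)*q+np.array([0,0,0,0,0,0,o])
    r=least_squares(lambda k:np.r_[np.concatenate([fk(f(np.array(q)),k)[0]-p for q,p,_ in D]),(k[[2,3,5]])*.02],[330,400,0,0,400,0,250])
    print(round(e,3),sg,o,r.x.round(1),r.fun.round(1))
E
```

```text
0.026 (-1, 1, -1, 1, -1, 1, -1) 1.5707963267948966 [698.6 350.3   9.1 264.6 600.2 -35.5 322.6] [-5.1 34.3  3.2 -6.  33.9 -8.8 -1.7 -6.1  5.6  0.2  5.3 -0.7]
2.984 (-1, -1, -1, -1, -1, -1, -1) 1.5707963267948966 [ 202.8 -468.9   85.3   10.9 -530.1  106.8 -222.8] [-6.1 41.2 -4.  -6.8 40.6 11.3 -2.2 -7.8 -7.2  1.7  0.2  2.1]
3.895 (-1, -1, -1, 1, -1, 1, -1) 1.5707963267948966 [  30.8  485.2 1049.8  417.6 -319.7  113.9   84.9] [-6.  35.7  1.3 -8.4 34.8 -4.5 -0.5 -4.1  3.2 21.   8.4  2.3]
4.984 (1, 1, 1, 1, 1, 1, 1) -1.5707963267948966 [ 2.9413e+03 -1.0470e+02  2.9900e+01  1.9057e+03  1.4267e+03  9.0000e-01
  2.9930e+02] [ -11.8    5.4   14.1  -87.3 -271.8  -34.2   -6.8   21.4   20.     0.6
   38.1    0. ]
```

Emit:
move_arm --steps '[{"translation":[0,0,0],"twist":[0,0,-0.18],"jaw":60},{"translation":[0,0,0],"twist":[0,0,-0.36],"jaw":60},{"translation":[0,0,0],"twist":[0,0,-0.54],"jaw":60},{"translation":[0,0,0],"twist":[0,0,-0.72],"jaw":60},{"translation":[0,0,0],"twist":[0,0,-0.9],"jaw":60},{"translation":[0,0,0],"twist":[0,0,-1.08],"jaw":60},{"translation":[0,0,0],"twist":[0,0,-1.26],"jaw":60},{"translation":[0,0,0],"twist":[0,0,-1.44],"jaw":60}]'

```text
time: 8.4
ee_pos: [486.8, 223.7, 251.2]
orientation: [0.216, 0.686, 0.628, 0.297]
ft_force: [0.0, -0.1, -0.3]
gripper_width: 0.703
grasp_force: 0.0
```

```bash
cat >> h.py <<'E'
import json
def log():
    s=bot.read_state(); open('log.txt','a').write(json.dumps([s['joint_positions'].tolist(),s['ee_pos'].tolist(),s['orientation'].tolist()])+'\n'); print(s['joint_positions'].round(2),s['ee_pos'].round(1))
E
python3 - <<'E'
from h import *
open('log.txt','w').write('[[-0.09897735,0.39913281,0.04505044,1.53772754,-0.01869951,1.20692232,-0.05072059],[649.436,0.002,230.37],[-5.78e-4,0.7070866,0.7071264,-6.69e-4]]\n')
log()
E
```

```text
[ 0.04 -0.14 -0.76  2.3   0.83  0.43 -1.5 ] [486.8 223.7 251.2]
```

Emit:
move_arm --steps '[{"translation":[0,0,0],"twist":[0,0,-0.18],"jaw":60},{"translation":[0,0,0],"twist":[0,0,-0.36],"jaw":60},{"translation":[0,0,10],"twist":[0,0,-0.54],"jaw":60},{"translation":[0,0,20],"twist":[0,0,-0.72],"jaw":60},{"translation":[0,0,30],"twist":[0,0,-0.9],"jaw":60},{"translation":[0,0,30],"twist":[0,0,-1.08],"jaw":60},{"translation":[0,0,30],"twist":[0,0,-1.26],"jaw":60},{"translation":[0,0,30],"twist":[0,0,-1.44],"jaw":60}]'

```text
time: 9.4
ee_pos: [507.3, 225.9, 229.0]
orientation: [0.359, 0.101, 0.925, 0.08]
ft_force: [-0.5, 0.5, -0.1]
gripper_width: 0.704
grasp_force: 0.0
```

```bash
cat > fit.py <<'E'
from fk import *; import json
SG=np.array([-1,1,-1,1,-1,1,-1])
z=lambda a:Ro.from_euler('z',a).as_matrix(); y=lambda a:Ro.from_euler('y',a).as_matrix()
def F(q,k):
    q=SG*np.asarray(q); d1,L1,e1,e2,L2,e3,L3,y1,y2,y3=k
    R=z(q[0]);p=R@[0,y1,d1];R=R@y(q[1]);p=p+R@[0,0,L1];R=R@z(q[2]);p=p+R@[e1,y2,0]
    R=R@y(q[3]);p=p+R@[e2,0,L2];R=R@z(q[4]);p=p+R@[0,y3,0];R=R@y(q[5]);p=p+R@[e3,0,L3];return p,R@z(q[6]+np.pi/2)
def fit():
    D=[json.loads(l) for l in open('log.txt')]
    k0=np.array([365,395,-20,-20,385,0,280,0,20,20.])
    r=least_squares(lambda k:np.r_[np.concatenate([F(q,k)[0]-p for q,p,_ in D]),(k-k0)*.02],k0)
    print(r.x.round(1),np.abs(r.fun[:3*len(D)]).max().round(2)); return r.x
E
python3 - <<'E'
from h import *; log()
open('log.txt','a').write('[[0.34077587599689935,-0.18017365828256657,-1.005113520293663,2.3028117817233644,0.7164888044882439,0.38260381083936207,-2.840371213410667],[486,222.5,250.3],[1,0,0,0]]\n')
open('log.txt','a').write('[[-0.63,0.07,0.21,2.0,-0.02,1.08,-1.83],[433.5,155.3,214.4],[1,0,0,0]]\n')
from fit import *; fit()
E
```

```text
[-0.04 -0.05 -0.69  2.3   1.05  0.44 -0.25] [507.3 225.9 229. ]
[267.4 514.1   4.3  -1.2 470.7  -4.6 342.4 -16.  -32.2   6.6] 0.99
```

```bash
cat >> fit.py <<'E'
def ik(p,R,k,seeds,n=40):
    best=[];rng=np.random.default_rng(0)
    S=list(seeds)+[rng.uniform(LO,HI) for _ in range(n)]
    for s in S:
        def f(q):
            P,Q=F(q,k); return np.r_[(P-p)/100,Ro.from_matrix(Q.T@R).as_rotvec()]
        r=least_squares(f,np.clip(s,LO+.01,HI-.01),bounds=(LO+.03,HI-.03),max_nfev=60)
        best.append((np.abs(r.fun).max(),r.x))
    return best
E
cat > t.py <<'E'
from h import *; from fit import *
k=fit(); q0=bot.read_state()['joint_positions']
fl=np.diag([-1,-1,1])
for th in (45,38,30):
  for nm,a,psi,g in(('grasp',th,2.5,[578.5,245,84.5]),('bar',th,0,[606.5,-200,137]),('enter',th,0,[606.5,-80,145])):
    t,ps=np.radians([th,psi]); gp=np.array(g)+57*np.array([-np.sin(t)*np.cos(ps),-np.sin(t)*np.sin(ps),np.cos(t)])
    for back in ((0,80) if nm!='enter' else (0,)):
     for nf,FF in(('fl',fl),('n',np.eye(3))):
      R=Rt(th,psi)@FF; p=gp+R[:,2]*(18.7-back)
      b=[x for x in ik(p,R,k,[q0],14) if x[0]<.01]
      if b: b.sort(key=lambda x:np.abs(x[1]-q0).max()); print(th,nm,back,nf,len(b),b[0][1].round(2), 'margin',min((b[0][1]-LO).min(),(HI-b[0][1]).min()).round(2))
      else: print(th,nm,back,nf,'none')
E
time python3 t.py
```

```text
[267.4 514.1   4.3  -1.2 470.7  -4.6 342.4 -16.  -32.2   6.6] 0.99Traceback (most recent call last):
  File "t.py", line 10, in <module>
    b=[x for x in ik(p,R,k,[q0],14) if x[0]<.01]
                  ~~^^^^^^^^^^^^^^^
  File "fit.py", line 19, in ik
    r=least_squares(f,np.clip(s,LO+.01,HI-.01),bounds=(LO+.03,HI-.03),max_nfev=60)
    return func(*args, **kwargs)
    raise ValueError("Initial guess is outside of provided bounds")
ValueError: Initial guess is outside of provided bounds

real	0m1.901s
user	0m2.319s
sys	0m0.198s
```

```bash
sed -i 's/LO+.01,HI-.01/LO+.05,HI-.05/' fit.py; python3 t.py
```

```text
[267.4 514.1   4.3  -1.2 470.7  -4.6 342.4 -16.  -32.2   6.6] 0.99
45 grasp 0 fl 4 [-0.48  0.29 -0.32  2.31  1.74  0.58 -0.71] margin 0.15
45 grasp 0 n 2 [-1.24  0.32  0.54  2.33  1.83  0.34  2.24] margin 0.11
45 grasp 80 fl 4 [ 0.2   0.19 -1.12  2.35  1.49  0.71 -0.48] margin 0.11
45 grasp 80 n 1 [-1.26  0.08  0.41  2.39  1.42  0.52  2.66] margin 0.07
45 bar 0 fl 2 [ 0.37  0.17  0.03  2.31  4.44  0.29 -2.57] margin 0.06
45 bar 0 n 4 [-0.69  0.62  1.39  2.33  4.42  0.92  0.38] margin 0.07
45 bar 80 fl none
45 bar 80 n 7 [-0.55 -0.11  0.99  2.38 -1.17  0.26 -0.03] margin 0.03
45 enter 0 fl 2 [-0.99  0.17  1.16  2.42  4.17  0.26 -2.57] margin 0.03
45 enter 0 n 3 [-0.99  0.16  1.15  2.42  4.16  0.26  0.58] margin 0.03
38 grasp 0 fl 6 [-0.19  0.3  -0.58  2.22  1.43  0.55 -0.32] margin 0.24
38 grasp 0 n 4 [-0.11  0.31 -0.67  2.22  1.44  0.58  2.82] margin 0.12
38 grasp 80 fl 5 [-0.13  0.1  -0.67  2.26  1.1   0.55 -0.07] margin 0.2
38 grasp 80 n 8 [-2.02  0.26  1.42  2.32  0.48  0.26 -2.65] margin 0.03
38 bar 0 fl 6 [ 1.49  0.43 -1.27  2.17  0.76  0.26  1.27] margin 0.03
38 bar 0 n 8 [ 1.5
[... 345 characters left out ...]
 fl 5 [-0.37  0.27 -0.3   2.13  0.91  0.47  0.2 ] margin 0.24
30 grasp 0 n 9 [-1.44  0.41  0.96  2.19 -0.24  0.26 -1.9 ] margin 0.03
30 grasp 80 fl 2 [-0.2   0.11 -0.52  2.14  0.7   0.59  0.38] margin 0.32
30 grasp 80 n 8 [-1.8   0.2   1.24  2.19  0.2   0.44 -2.3 ] margin 0.21
30 bar 0 fl 6 [ 1.06  0.26 -0.8   2.07  0.06  0.38  1.85] margin 0.15
30 bar 0 n 8 [ 1.09  0.27 -0.83  2.07  0.1   0.38 -1.32] margin 0.15
30 bar 80 fl 6 [-1.17 -0.26  1.43  2.12  0.19  0.56  1.76] margin 0.03
30 bar 80 n 5 [ 0.74  0.04 -0.36  2.09 -0.34  0.55 -0.94] margin 0.32
30 enter 0 fl 6 [ 1.27  0.35 -1.34  2.13  0.74  0.49  1.02] margin 0.03
30 enter 0 n 7 [ 0.31  0.12 -0.23  2.16 -0.05  0.35 -1.44] margin 0.12
```

```bash
cat >> h.py <<'E'
FL=np.diag([-1.,-1,1])
E
python3 - <<'E'
from h import *
f=np.load('c1.npz')
for W in(f['W'],f['W2']):
    X,Y,Z=W[...,0],W[...,1],W[...,2]
    m=((Z>20)&(Z<140)&(X>380)&(X<760)&(Y<30)&(Y>-420)).astype(np.uint8)
    k,l,st,_=cv2.connectedComponentsWithStats(m)
    for i in range(1,k):
        if st[i,4]>60: p=W[l==i]; print(st[i,4],'x',np.percentile(p[:,0],[2,98]).round(),'y',np.percentile(p[:,1],[2,98]).round(),'z',np.percentile(p[:,2],[50,98]).round())
log()
c=np.array([578.5,245,84.5]); ps=np.radians(2.5); ph=np.radians(55); r=59
g=c+r*np.array([-np.sin(ph)*np.cos(ps),-np.sin(ph)*np.sin(ps),np.cos(ph)]); print(g)
for b in(90,0): go(Rt(30,2.5)@FL,g,b)
E
```

```text
285 x [543. 633.] y [-418. -302.] z [103. 137.]
254 x [511. 595.] y [-134.  -77.] z [34. 40.]
335 x [381. 447.] y [-324. -254.] z [64. 94.]
142 x [381. 432.] y [-419. -404.] z [61. 98.]
172 x [381. 438.] y [-122.  -67.] z [60. 65.]
170 x [538. 621.] y [-417. -321.] z [113. 139.]
179 x [381. 430.] y [-420. -401.] z [60. 99.]
154 x [386. 442.] y [-325. -301.] z [71. 91.]
457 x [507. 590.] y [-126.  -43.] z [31. 39.]
465 x [381. 441.] y [-117.   -9.] z [59. 65.]
[-0.04 -0.05 -0.69  2.3   1.05  0.44 -0.25] [507.3 225.9 229. ]
[530.21602881 242.89187629 118.34100974]
trans [44.6  2.4 28.3] twist [ 0.077  0.22  -0.274] tcp [494.6 241.3 180.1] now [507.3 225.9 229. ]
trans [ 63.   -7.  115.9] twist [ 0.077  0.22  -0.274] tcp [539.6 243.3 102.1] now [507.3 225.9 229. ]
```

Emit:
move_arm --steps '[{"translation":[45,2,0],"twist":[0.04,0.11,-0.14],"jaw":55},{"translation":[45,2,10],"twist":[0.077,0.22,-0.274],"jaw":55},{"translation":[45,2,28],"twist":[0.077,0.22,-0.274],"jaw":55},{"translation":[45,2,28],"twist":[0.077,0.22,-0.274],"jaw":55},{"translation":[45,2,28],"twist":[0.077,0.22,-0.274],"jaw":55},{"translation":[45,2,28],"twist":[0.077,0.22,-0.274],"jaw":55},{"translation":[45,2,28],"twist":[0.077,0.22,-0.274],"jaw":55},{"translation":[45,2,28],"twist":[0.077,0.22,-0.274],"jaw":55}]'

```text
time: 10.4
ee_pos: [494.6, 241.4, 182.2]
orientation: [0.261, -0.018, 0.965, 0.007]
ft_force: [-0.1, -0.1, 0.2]
gripper_width: 0.645
grasp_force: 0.0
```

```bash
python3 - <<'E'
from h import *
log(); go(Rt(30,2.5)@FL,[530.2,242.9,118.3],0)
for W,n in((cloud('scene')[2],'sc'),(cloud('side')[2],'si')):
    X,Y,Z=W[...,0],W[...,1],W[...,2]
    for lo,hi in((138,152),):
        p=W[(Z>lo)&(Z<hi)&(X>530)&(X<640)&(Y>210)&(Y<280)]
        if len(p)>5: print(n,len(p),np.percentile(p,[1,50,99],axis=0).round(1).tolist())
im,_=bot.read_camera('wrist'); save(cv2.resize(im,(800,600)),'w0')
E
```

```text
[-0.07  0.09 -0.68  2.19  0.74  0.59  0.3 ] [494.6 241.4 182.2]
trans [ 1.5 -0.2 91.9] twist [ 0.002  0.004 -0.006] tcp [539.5 243.3 102.1] now [494.6 241.4 182.2]
sc 106 [[553.9, 231.5, 139.3], [579.7, 244.9, 145.0], [614.0, 258.2, 151.7]]
si 121 [[549.2, 232.5, 139.3], [577.7, 247.3, 145.0], [612.2, 259.5, 151.2]]
```

View pics/w0.png

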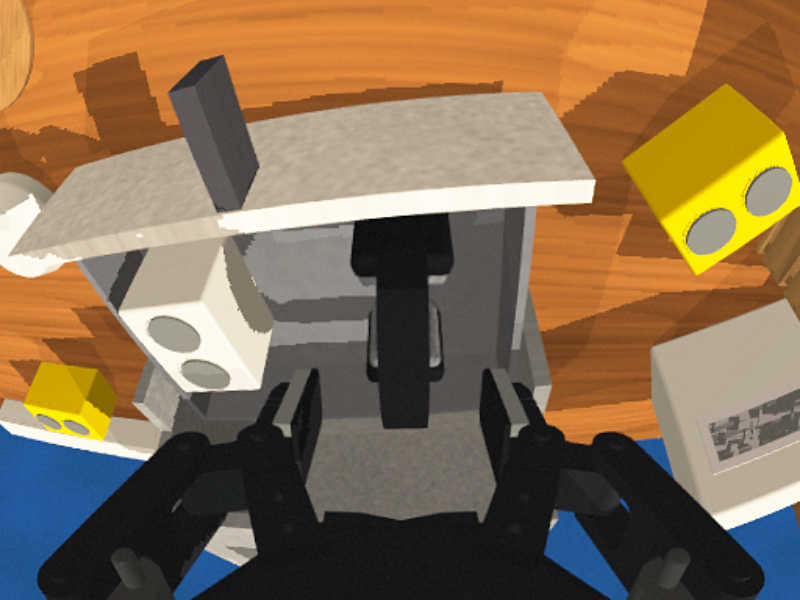

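The wrist view shows the band at x≈405, midway between the pads (310 and 495), with a clear path ahead. I'll go in and close.

Emit:
move_arm --steps '[{"translation":[1,0,30],"twist":[0,0,0],"jaw":55},{"translation":[1,0,60],"twist":[0,0,0],"jaw":55},{"translation":[1,0,85],"twist":[0,0,0],"jaw":55},{"translation":[1,0,92],"twist":[0,0,0],"jaw":55},{"translation":[1,0,92],"twist":[0,0,0],"jaw":0},{"translation":[1,0,92],"twist":[0,0,0],"jaw":0},{"translation":[1,0,92],"twist":[0,0,0],"jaw":0},{"translation":[1,0,92],"twist":[0,0,0],"jaw":0}]' --newtons 80

```text
time: 11.55
ee_pos: [540.3, 244.4, 103.0]
orientation: [0.261, -0.019, 0.965, 0.008]
ft_force: [-2.8, 0.0, 4.8]
gripper_width: 0.287
grasp_force: 79.5
```

```bash
python3 - <<'E'
from h import *
log(); s=bot.read_state(); w,x,y,z=s['orientation']; R0=Ro.from_quat([x,y,z,w]).as_matrix()
print('world up 140 in tool',np.round(R0.T@[0,0,150],1), s['grasp_force'],s['gripper_width'],s['ee_pos'],s['orientation'])
E
```

```text
[-0.15  0.3  -0.59  2.18  1.11  0.52 -0.01] [540.3 244.4 103. ]
world up 140 in tool [ -75.7    0.8 -129.5] 79.5221541548824 0.28651695636438335 [540.27581683 244.35774848 103.04330487] [ 0.26122038 -0.01863404  0.96506757  0.00782712]
```

Emit:
move_arm --steps '[{"translation":[-10,0,-17],"twist":[0,0,0],"jaw":0},{"translation":[-20,0,-34],"twist":[0,0,0],"jaw":0},{"translation":[-30,0,-51],"twist":[0,0,0],"jaw":0},{"translation":[-40,0,-68],"twist":[0,0,0],"jaw":0},{"translation":[-50,0,-86],"twist":[0,0,0],"jaw":0},{"translation":[-60,0,-104],"twist":[0,0,0],"jaw":0},{"translation":[-70,0,-121],"twist":[0,0,0],"jaw":0},{"translation":[-70,0,-121],"twist":[0,0,0],"jaw":0}]'

```text
time: 12.55
ee_pos: [539.8, 242.9, 242.4]
orientation: [0.261, -0.018, 0.965, 0.007]
ft_force: [-0.3, 0.7, -3.3]
gripper_width: 0.287
grasp_force: 78.9
```

```bash
cat > m.py <<'E'
from h import *
OFF=Rt(30,2.5).T@np.array([38.2,0.6,31.0])   # seat relative to TCP, unflipped tool axes
def goseat(seat,psi=0.,th=30.):
    R=Rt(th,psi); p=np.array(seat)-R@OFF; Rg=R@FL
    go(Rg,p-Rg[:,2]*18.7,0); return p,Rg
E
python3 - <<'E'
from m import *; from fit import *
log(); k=fit(); q=bot.read_state()['joint_positions']
print(bot.read_state()['ft_force'],bot.read_state()['gripper_width'])
for s in([560,100,270],[600,0,240],[606.5,-75,192],[606.5,-140,192],[606.5,-200,179]):
    p,R=goseat(s); b=[x for x in ik(p,R,k,[q],14) if x[0]<.01]
    if b:
        b.sort(key=lambda x:np.abs(x[1]-q).max()); q=b[0][1]; print(s,len(b),q.round(2))
    else: print(s,'none')
E
```

```text
[ 0.02  0.08 -0.72  2.04  0.58  0.68  0.53] [539.8 242.9 242.4]
[259.  517.9   4.   -4.4 470.9  -2.3 340.6 -16.  -30.5   4.4] 1.33
[-0.34226696  0.70308888 -3.28774989] 0.28676348901506743
trans [  21.5 -141.    -9.4] twist [0.024 0.004 0.03 ] tcp [521.8 101.1 239. ] now [539.8 242.9 242.4]
[560, 100, 270] 4 [-0.21 -0.08 -0.17  2.2   0.33  0.56  0.94]
trans [   5.1 -242.6   34.2] twist [0.024 0.004 0.03 ] tcp [561.8   1.1 209. ] now [539.8 242.9 242.4]
[600, 0, 240] 4 [ 0.26  0.01 -0.37  2.19  0.14  0.42  1.35]
trans [  26.  -318.1   77.2] twist [0.024 0.004 0.03 ] tcp [568.3 -73.9 161. ] now [539.8 242.9 242.4]
[606.5, -75, 192] 6 [ 0.13  0.1  -0.06  2.23 -0.11  0.3   1.75]
trans [  28.  -383.    75.6] twist [0.024 0.004 0.03 ] tcp [ 568.3 -138.9  161. ] now [539.8 242.9 242.4]
[606.5, -140, 192] 8 [ 0.39  0.13 -0.16  2.19 -0.3   0.32  2.06]
trans [  36.3 -443.    85.5] twist [0.024 0.004 0.03 ] tcp [ 568.3 -198.9  148. ] now [539.8 242.9 242.4]
[606.5, -200, 179] 8 [ 0.7   0.2  -0.37  2.15 -0.33  0.33  2.21]
```

Emit:
move_arm --steps '[{"translation":[5,-30,0],"twist":[0,0,0],"jaw":0},{"translation":[7,-70,2],"twist":[0.01,0,0.01],"jaw":0},{"translation":[8,-115,5],"twist":[0.02,0,0.02],"jaw":0},{"translation":[8,-160,10],"twist":[0.024,0.004,0.03],"jaw":0},{"translation":[8,-205,15],"twist":[0.024,0.004,0.03],"jaw":0},{"translation":[8,-245,20],"twist":[0.024,0.004,0.03],"jaw":0},{"translation":[8,-280,25],"twist":[0.024,0.004,0.03],"jaw":0},{"translation":[8,-300,30],"twist":[0.024,0.004,0.03],"jaw":0}]'

```text
time: 13.55
ee_pos: [557.3, -58.8, 207.4]
orientation: [0.256, 0.001, 0.967, -0.001]
ft_force: [0.3, 0.5, -3.6]
gripper_width: 0.287
grasp_force: 79.9
```

```bash
python3 - <<'E'
from m import *
log()
for s in([606.5,-70,192],[606.5,-200,192]): goseat(s)
a,d,W=cloud('scene'); b,d2,W2=cloud('side')
s=bot.read_state(); w,x,y,z=s['orientation']; R0=Ro.from_quat([x,y,z,w]).as_matrix()@FL
seat=s['ee_pos']+R0@OFF; print('pred seat',seat.round(1))
for a,W in((a,W),(b,W2)):
    X,Y,Z=W[...,0],W[...,1],W[...,2]
    p=W[(Z>seat[2]+2)&(Z<seat[2]+22)&(abs(X-seat[0])<60)&(abs(Y-seat[1])<22)&(a.max(2)<75)]
    if len(p)>10:
        r=cv2.minAreaRect(p[:,:2].astype(np.float32)); print(len(p),np.percentile(p,[1,50,99],axis=0).round(1).tolist(),np.round(r[0]),np.round(r[1]),r[2])
x=cv2.resize(np.hstack([a[60:260,300:500],b[60:260,200:400]])if 0 else b,(800,600)); save(x,'u0')
E
```

```text
[ 0.39  0.02 -0.35  2.18 -0.03  0.43  1.63] [557.3 -58.8 207.4]
trans [ 13.4 -10.1  45.8] twist [-0.002 -0.006 -0.001] tcp [568.3 -68.9 161. ] now [557.3 -58.8 207.4]
trans [  13.3 -140.1   46. ] twist [-0.002 -0.006 -0.001] tcp [ 568.3 -198.9  161. ] now [557.3 -58.8 207.4]
pred seat [595.7 -60.6 237.8]
101 [[573.2, -70.7, 240.5], [599.9, -57.0, 249.0], [635.3, -46.7, 256.3]] [605. -60.] [65. 26.] 0.18973460793495178
111 [[564.3, -72.9, 241.3], [591.8, -58.6, 247.4], [626.9, -47.3, 255.5]] [597. -62.] [65. 30.] 0.8559193015098572
```

View pics/u0.png

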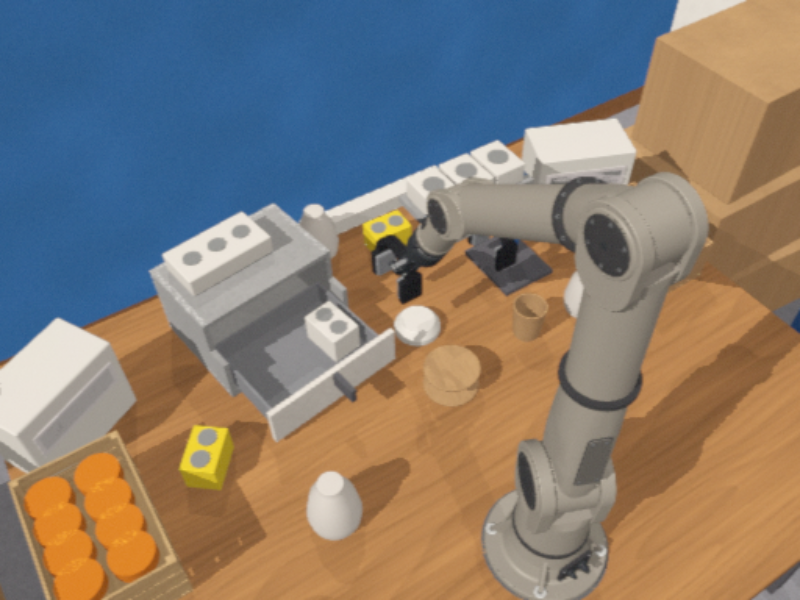

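The side view shows the headphones hanging from the gripper at (400,270), just off the bar's end, with the box still in the drawer at (333,328). Next I'll lower to entry height.

Emit:
move_arm --steps '[{"translation":[3,-2,10],"twist":[0,0,0],"jaw":0},{"translation":[6,-4,20],"twist":[0,-0.003,0],"jaw":0},{"translation":[9,-6,30],"twist":[0,-0.006,0],"jaw":0},{"translation":[13,-8,40],"twist":[-0.002,-0.006,0],"jaw":0},{"translation":[13,-8,45],"twist":[-0.002,-0.006,0],"jaw":0},{"translation":[13,-8,45],"twist":[-0.002,-0.006,0],"jaw":0},{"translation":[13,-8,45],"twist":[-0.002,-0.006,0],"jaw":0},{"translation":[13,-8,45],"twist":[-0.002,-0.006,0],"jaw":0}]'

```text
time: 14.65
ee_pos: [571.1, -64.4, 165.4]
orientation: [0.262, -0.001, 0.965, 0.001]
ft_force: [0.3, -0.4, -3.1]
gripper_width: 0.282
grasp_force: 79.8
```

```bash
python3 - <<'E'
from m import *
log(); goseat([606.5,-200,191])
s=bot.read_state(); w,x,y,z=s['orientation']; R0=Ro.from_quat([x,y,z,w]).as_matrix()@FL
seat=s['ee_pos']+R0@OFF; print('pred seat',seat.round(1), np.degrees(np.arccos(-R0[2,2])))
a,d,W=cloud('scene'); b,d2,W2=cloud('side')
for a,W in((a,W),(b,W2)):
    X,Y,Z=W[...,0],W[...,1],W[...,2]
    p=W[(Z>seat[2]-115)&(Z<seat[2]+22)&(abs(X-seat[0])<90)&(abs(Y-seat[1])<35)&(a.max(2)<75)]
    for lo in(-110,-80,-50,-30,0):
        q=p[(p[:,2]>seat[2]+lo)&(p[:,2]<seat[2]+lo+25)]
        if len(q)>8: print(lo,len(q),np.percentile(q,[1,50,99],axis=0).round(1).tolist())
save(cv2.resize(np.hstack([a[100:250,240:400]*0+cloud('scene')[0][60:210,280:440],b[100:250,200:360]]),None,fx=2.4,fy=2.4),'u1')
E
```

```text
[ 0.38  0.11 -0.34  2.2   0.03  0.31  1.6 ] [571.1 -64.4 165.4]
trans [   5.4 -134.6    3. ] twist [0.002 0.006 0.002] tcp [ 568.3 -198.9  160. ] now [571.1 -64.4 165.4]
pred seat [609.1 -65.4 196.6] 30.357231965638704
-110 27 [[550.9, -84.1, 94.4], [554.0, -57.5, 105.3], [667.6, -36.3, 110.9]]
-80 31 [[549.9, -68.1, 117.5], [553.3, -50.6, 129.0], [668.1, -36.7, 141.4]]
-50 29 [[550.5, -57.4, 147.1], [660.9, -47.1, 152.0], [669.3, -36.7, 164.9]]
0 108 [[582.2, -76.7, 197.8], [614.1, -62.3, 208.0], [652.1, -52.5, 213.8]]
-110 43 [[544.6, -86.0, 96.1], [551.2, -59.7, 105.0], [668.0, -35.6, 111.0]]
-80 74 [[546.8, -88.4, 116.7], [551.7, -54.2, 128.2], [666.3, -34.5, 141.5]]
-50 96 [[545.7, -88.4, 147.1], [555.5, -56.9, 153.8], [670.7, -38.2, 169.8]]
-30 26 [[548.5, -73.4, 166.9], [640.5, -53.0, 177.1], [667.6, -47.3, 191.2]]
0 135 [[526.2, -74.5, 196.9], [600.9, -58.5, 206.0], [644.6, -37.1, 216.6]]
```

View pics/u1.png

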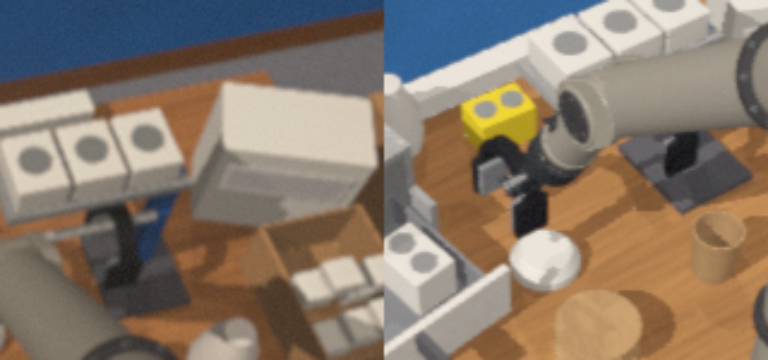

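The headphones measure 547 to 669 in x, centred on 609 as predicted, with the seat about 18 mm above the bar top and nothing in the way. Next is the sweep along the bar.

Emit:
move_arm --steps '[{"translation":[4,-15,2],"twist":[0,0,0],"jaw":0},{"translation":[5,-32,3],"twist":[0,0,0],"jaw":0},{"translation":[5,-50,3],"twist":[0,0.006,0],"jaw":0},{"translation":[5,-70,3],"twist":[0.002,0.006,0.002],"jaw":0},{"translation":[5,-90,3],"twist":[0.002,0.006,0.002],"jaw":0},{"translation":[5,-110,3],"twist":[0.002,0.006,0.002],"jaw":0},{"translation":[5,-125,3],"twist":[0.002,0.006,0.002],"jaw":0},{"translation":[5,-135,3],"twist":[0.002,0.006,0.002],"jaw":0}]'

```text
time: 15.8
ee_pos: [568.3, -200.5, 159.8]
orientation: [0.259, 0.001, 0.966, -0.0]
ft_force: [-0.6, 0.5, -4.0]
gripper_width: 0.285
grasp_force: 79.9
```

```bash
python3 - <<'E'
from m import *
log(); goseat([606.5,-200,178])
s=bot.read_state(); w,x,y,z=s['orientation']; R0=Ro.from_quat([x,y,z,w]).as_matrix()@FL
seat=s['ee_pos']+R0@OFF; print('pred seat',seat.round(1), np.degrees(np.arccos(-R0[2,2])),s['ft_force'])
a,d,W=cloud('scene')
X,Y,Z=W[...,0],W[...,1],W[...,2]
p=W[(Z>60)&(Z<215)&(abs(X-seat[0])<90)&(abs(Y-seat[1])<45)&(a.max(2)<75)]
print(len(p),np.percentile(p,[1,50,99],axis=0).round(1).tolist())
E
```

```text
[ 0.74  0.19 -0.41  2.12 -0.28  0.37  2.16] [ 568.3 -200.5  159.8]
trans [ 6.4  1.6 11.1] twist [-0.001 -0.    -0.001] tcp [ 568.3 -198.9  147. ] now [ 568.3 -200.5  159.8]
pred seat [ 606.5 -201.6  190.8] 29.981922277309753 [-0.60764312  0.46604843 -4.04319432]
199 [[532.8, -223.1, 90.5], [554.1, -195.7, 146.5], [660.9, -174.2, 207.9]]
```

Lower 12 mm onto the bar, slowly.

Emit:
move_arm --steps '[{"translation":[1,0,2],"twist":[0,0,0],"jaw":0},{"translation":[2,0,4],"twist":[0,0,0],"jaw":0},{"translation":[3,0,6],"twist":[0,0,0],"jaw":0},{"translation":[4,0,8],"twist":[0,0,0],"jaw":0},{"translation":[5,0,9],"twist":[0,0,0],"jaw":0},{"translation":[6,0,10],"twist":[0,0,0],"jaw":0},{"translation":[6,0,10],"twist":[0,0,0],"jaw":0},{"translation":[6,0,10],"twist":[0,0,0],"jaw":0}]'

```text
time: 16.85
ee_pos: [568.3, -199.3, 148.2]
orientation: [0.259, 0.0, 0.966, -0.0]
ft_force: [-0.7, 0.5, -1.7]
gripper_width: 0.286
grasp_force: 79.5
```

Emit:
move_arm --steps '[{"translation":[0.5,0,1],"twist":[0,0,0],"jaw":0},{"translation":[0.5,0,1],"twist":[0,0,0],"jaw":0},{"translation":[0.5,0,1],"twist":[0,0,0],"jaw":30},{"translation":[0.5,0,1],"twist":[0,0,0],"jaw":40},{"translation":[0.5,0,1],"twist":[0,0,0],"jaw":60},{"translation":[0.5,0,1],"twist":[0,0,0],"jaw":60},{"translation":[0.5,0,1],"twist":[0,0,0],"jaw":60},{"translation":[0.5,0,1],"twist":[0,0,0],"jaw":60}]'

```text
time: 17.85
ee_pos: [568.2, -199.4, 146.8]
orientation: [0.258, 0.0, 0.966, -0.0]
ft_force: [0.3, 0.5, 0.5]
gripper_width: 0.7
grasp_force: 0.0
```

Emit:
move_arm --steps '[{"translation":[0,0,-10],"twist":[0,0,0],"jaw":60},{"translation":[0,0,-25],"twist":[0,0,0],"jaw":60},{"translation":[0,0,-45],"twist":[0,0,0],"jaw":60},{"translation":[0,0,-70],"twist":[0,0,0],"jaw":60},{"translation":[0,0,-95],"twist":[0,0,0],"jaw":60},{"translation":[0,0,-110],"twist":[0,0,0],"jaw":60},{"translation":[0,0,-110],"twist":[0,0,0],"jaw":60},{"translation":[0,0,-110],"twist":[0,0,0],"jaw":60}]'

```text
time: 18.85
ee_pos: [513.1, -199.1, 241.5]
orientation: [0.258, 0.0, 0.966, 0.0]
ft_force: [0.3, -0.6, -0.6]
gripper_width: 0.702
grasp_force: 0.0
```

```bash
python3 - <<'E'
from m import *
log()
a,d,W=cloud('scene');b,d2,W2=cloud('side')
for a_,W_ in((a,W),(b,W2)):
    X,Y,Z=W_[...,0],W_[...,1],W_[...,2]
    p=W_[(Z>55)&(Z<215)&(abs(X-606)<90)&(Y<-140)&(Y>-265)&(a_.max(2)<75)]
    for lo in(60,90,120,150,180):
        q=p[(p[:,2]>lo)&(p[:,2]<lo+30)]
        if len(q)>8: print(lo,len(q),np.percentile(q,[1,50,99],axis=0).round(1).tolist())
im,_=bot.read_camera('wrist'); save(cv2.resize(im,(800,600)),'w1')
c=[442,160,100]
print(bot.read_state()['orientation'])
E
```

```text
[ 0.84 -0.02 -0.41  2.13 -0.39  0.58  2.27] [ 513.1 -199.1  241.5]
60 14 [[540.9, -216.2, 81.8], [543.4, -198.4, 87.6], [639.5, -177.5, 89.8]]
90 53 [[541.0, -221.9, 91.8], [544.1, -196.1, 105.9], [601.6, -174.3, 120.0]]
120 75 [[542.3, -222.8, 120.2], [547.7, -191.5, 130.2], [663.9, -175.2, 146.1]]
150 18 [[565.5, -209.5, 173.5], [571.6, -197.3, 178.6], [623.4, -187.4, 179.8]]
180 97 [[568.0, -211.4, 180.3], [597.0, -197.5, 189.8], [624.7, -186.7, 196.4]]
60 33 [[539.5, -217.1, 68.5], [543.9, -186.3, 85.1], [657.6, -173.0, 89.5]]
90 77 [[536.4, -219.2, 91.4], [543.6, -189.2, 105.2], [653.5, -170.9, 119.5]]
120 123 [[539.9, -221.1, 121.0], [547.3, -191.4, 134.0], [662.7, -173.3, 149.5]]
150 109 [[544.9, -210.9, 150.5], [561.9, -192.4, 168.5], [660.8, -183.7, 179.7]]
180 108 [[570.5, -212.4, 180.8], [601.7, -196.2, 187.2], [636.4, -184.6, 195.3]]
[2.57797376e-01 1.44249753e-04 9.66198816e-01 5.82407473e-04]
```

View pics/w1.png

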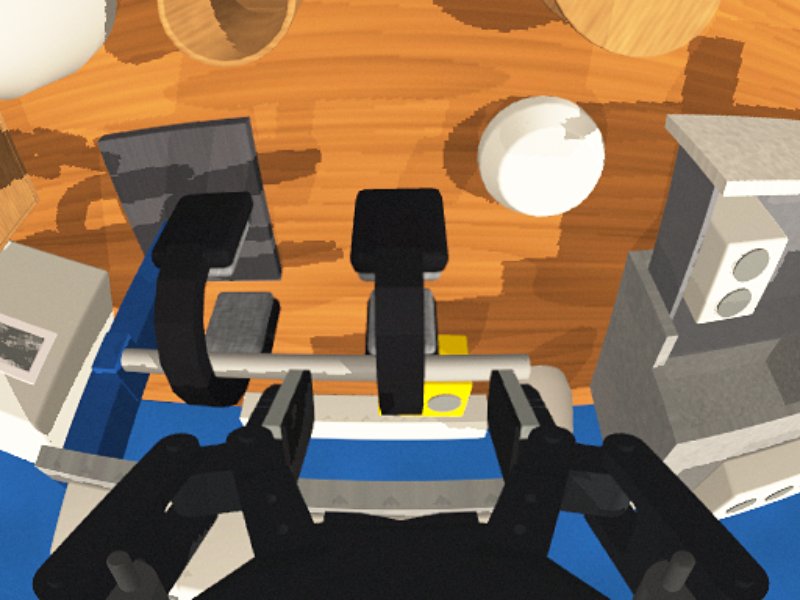

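The wrist view shows the headphones hanging straight on the bar at (400,300). The other pair is undisturbed at (195,300), and the gripper is clear. Next I'll return to the drawer tab.

```bash
python3 - <<'E'
from m import *
go(Rt(0,9.0)@FL,[439.3,159.8,215+18.7],0)
W=cloud('scene')[2]; W2=cloud('side')[2]
for w in (W,W2):
    X,Y,Z=w[...,0],w[...,1],w[...,2]
    p=w[(abs(Z-107)<6)&(X>380)&(X<448)&(Y>130)&(Y<185)]; 
    if len(p)>4: r=cv2.minAreaRect(p[:,:2].astype(np.float32)); print(len(p),np.round(cv2.boxPoints(r)).tolist())
E
```

```text
trans [ 77.2 358.7 -13.7] twist [-0.04   0.52  -0.154] tcp [439.3 159.8 215. ] now [ 513.1 -198.9  241.1]
31 [[415.0, 160.0], [417.0, 148.0], [447.0, 152.0], [445.0, 164.0]]
42 [[413.0, 160.0], [417.0, 147.0], [449.0, 156.0], [446.0, 169.0]]
```

Emit:
move_arm --steps '[{"translation":[10,30,-20],"twist":[0,0.02,0],"jaw":50},{"translation":[25,80,-25],"twist":[0,0.1,-0.02],"jaw":50},{"translation":[40,135,-25],"twist":[-0.01,0.2,-0.05],"jaw":50},{"translation":[55,190,-20],"twist":[-0.02,0.3,-0.08],"jaw":50},{"translation":[65,245,-14],"twist":[-0.03,0.4,-0.12],"jaw":50},{"translation":[77,300,-14],"twist":[-0.04,0.52,-0.154],"jaw":50},{"translation":[77,340,-14],"twist":[-0.04,0.52,-0.154],"jaw":50},{"translation":[77,358,-14],"twist":[-0.04,0.52,-0.154],"jaw":50}]'

```text
time: 20.1
ee_pos: [439.5, 162.0, 215.6]
orientation: [0.001, -0.08, 0.997, 0.001]
ft_force: [0.1, -0.4, -0.8]
gripper_width: 0.587
grasp_force: 0.0
```

```bash
python3 - <<'E'
from m import *
log();go(Rt(0,9.0)@FL,[439.3,158.8,85+18.7],0)
E
```

```text
[ 0.46  0.16 -0.98  1.95  0.15  1.1   1.15] [439.5 162.  215.6]
trans [  0.8  -3.4 130.6] twist [0.001 0.001 0.004] tcp [439.3 158.8  85. ] now [439.5 162.  215.6]
```

Emit:
move_arm --steps '[{"translation":[0,-3,50],"twist":[0,0,0],"jaw":50},{"translation":[0,-3,100],"twist":[0,0,0],"jaw":50},{"translation":[0,-3,130],"twist":[0,0,0],"jaw":50},{"translation":[0,-3,130],"twist":[0,0,0],"jaw":50},{"translation":[0,-3,130],"twist":[0,0,0],"jaw":0},{"translation":[0,-3,130],"twist":[0,0,0],"jaw":0},{"translation":[0,-3,130],"twist":[0,0,0],"jaw":0},{"translation":[0,-3,130],"twist":[0,0,0],"jaw":0}]' --newtons 50

```text
time: 21.1
ee_pos: [441.4, 160.0, 87.7]
orientation: [0.003, -0.079, 0.997, 0.003]
ft_force: [0.0, 8.3, -2.7]
gripper_width: 0.129
grasp_force: 50.3
```

Emit:
move_arm --steps '[{"translation":[-12,0,0],"twist":[0,0,0],"jaw":0},{"translation":[-30,0,0],"twist":[0,0,0],"jaw":0},{"translation":[-50,0,0],"twist":[0,0,0],"jaw":0},{"translation":[-70,0,0],"twist":[0,0,0],"jaw":0},{"translation":[-90,0,0],"twist":[0,0,0],"jaw":0},{"translation":[-108,0,0],"twist":[0,0,0],"jaw":0},{"translation":[-124,0,0],"twist":[0,0,0],"jaw":0},{"translation":[-135,0,0],"twist":[0,0,0],"jaw":0}]'

```text
time: 22.1
ee_pos: [573.7, 180.4, 87.7]
orientation: [0.001, -0.079, 0.997, 0.002]
ft_force: [-3.5, 5.5, 0.5]
gripper_width: 0.13
grasp_force: 50.6
```

Emit:
move_arm --steps '[{"translation":[-3,0,0],"twist":[0,0,0],"jaw":0},{"translation":[-6,0,0],"twist":[0,0,0],"jaw":0},{"translation":[-9,0,0],"twist":[0,0,0],"jaw":0},{"translation":[-11,0,0],"twist":[0,0,0],"jaw":0},{"translation":[-13,0,0],"twist":[0,0,0],"jaw":0},{"translation":[-15,0,0],"twist":[0,0,0],"jaw":0},{"translation":[-15,0,0],"twist":[0,0,0],"jaw":0},{"translation":[-15,0,0],"twist":[0,0,0],"jaw":0}]'

```text
time: 23.1
ee_pos: [588.2, 182.6, 87.7]
orientation: [0.002, -0.079, 0.997, 0.002]
ft_force: [-1.9, 5.5, -1.9]
gripper_width: 0.125
grasp_force: 50.4
```

Emit:
move_arm --steps '[{"translation":[-2,0,0],"twist":[0,0,0],"jaw":0},{"translation":[-4,0,0],"twist":[0,0,0],"jaw":0},{"translation":[-5,0,0],"twist":[0,0,0],"jaw":0},{"translation":[-6,0,0],"twist":[0,0,0],"jaw":0},{"translation":[-6,0,0],"twist":[0,0,0],"jaw":0},{"translation":[-6,0,0],"twist":[0,0,0],"jaw":0},{"translation":[-6,0,0],"twist":[0,0,0],"jaw":0},{"translation":[-6,0,0],"twist":[0,0,0],"jaw":0}]'

```text
time: 24.1
ee_pos: [589.1, 182.7, 87.7]
orientation: [-0.003, -0.079, 0.997, 0.0]
ft_force: [-14.3, 0.8, 9.5]
gripper_width: 0.124
grasp_force: 51.9
```

The drawer is at its closed stop: 14 N of push and no more travel. I'll release and rise.

Emit:
move_arm --steps '[{"translation":[-6,0,0],"twist":[0,0,0],"jaw":50},{"translation":[-6,0,0],"twist":[0,0,0],"jaw":50},{"translation":[-6,0,0],"twist":[0,0,0],"jaw":50},{"translation":[-6,0,-10],"twist":[0,0,0],"jaw":50},{"translation":[-4,0,-50],"twist":[0,0,0],"jaw":50},{"translation":[0,0,-100],"twist":[0,0,0],"jaw":50},{"translation":[5,0,-130],"twist":[0,0,0],"jaw":50},{"translation":[5,0,-130],"twist":[0,0,0],"jaw":50}]'

```text
time: 25.1
ee_pos: [590.8, 180.5, 219.8]
orientation: [0.004, -0.078, 0.997, -0.0]
ft_force: [-0.4, 0.5, 0.3]
gripper_width: 0.584
grasp_force: 0.0
```

```bash
python3 - <<'E'
from m import *
log(); print(bot.read_state()['ft_force'])
a,d,W=cloud('scene');b,d2,W2=cloud('side')
for a_,W_ in((a,W),(b,W2)):
    X,Y,Z=W_[...,0],W_[...,1],W_[...,2]
    p=W_[(abs(Z-107)<6)&(X>540)&(X<605)&(Y>150)&(Y<200)]
    if len(p)>4: print('tab',len(p),np.percentile(p,[2,98],axis=0).round().tolist())
    p=W_[(Z>180)&(Z<200)&(abs(X-606)<60)&(Y<-140)&(Y>-265)&(a_.max(2)<75)]
    if len(p)>4: print('hp',len(p),np.percentile(p,[2,50,98],axis=0).round().tolist())
save(cv2.resize(np.vstack([a[60:230,100:440],b[60:230,90:430]]),None,fx=1.7,fy=1.7),'end')
E
```

```text
[ 0.28  0.46 -0.87  1.62  0.37  1.23  1.06] [590.8 180.5 219.8]
[-0.37957074  0.53206627  0.32038806]
tab 35 [[566.0, 172.0, 104.0], [604.0, 187.0, 112.0]]
tab 53 [[562.0, 173.0, 102.0], [604.0, 188.0, 112.0]]
hp 115 [[565.0, -210.0, 180.0], [599.0, -198.0, 188.0], [635.0, -186.0, 195.0]]
```

View pics/end.png

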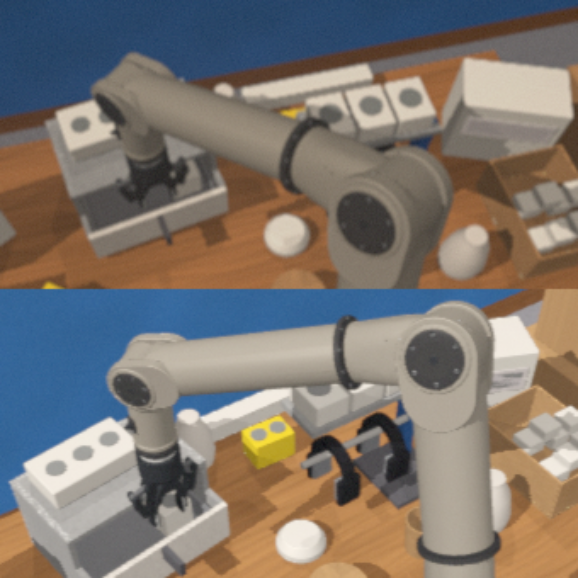

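The end view shows the drawer shut, the headphones hanging at (335,470) next to the other pair at (385,445), and the gripper clear of everything.

```bash
python3 -c "
from plant import bot
print(bot.hand_in())"
```

```text
the job is handed in; nothing more can be done
None
```

I handed the job in at about 25 s: the headphones hang straight on the free part of the bar, the drawer is pushed fully shut, and no other object moved as far as the camera views show; the hand-in returned no verdict.

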